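# Set a fossil slice to cure under its weight

## Robot

A 7-joint arm with a two-finger parallel gripper is mounted at the origin on the work surface. World frame = base frame: x ahead of the robot, y to its left, z up, the work surface at z = 0. Lengths are in m, angles in degrees, forces in N, time in s.
With the tool pointing down it reaches from about 0.425 to 0.875 m from the base axis. Payload 4.7 kg.
Tool frame: the origin (TCP) lies on the centre line of the jaws, within the pads' length; the fingertips stand 17 mm ahead of it and the grasp point (between the pads) lies 2 mm behind it; z points along the fingers, y is the line along which they close (so a half turn about z gives the same grasp; the last joint's range is limited). The gripper opens to 87 mm and grips with 3 to 60 N. Pads are 19 mm wide; open, the fingers measure 117 mm over their backs; the gripper's body (75 mm by 190 mm) begins 51 mm behind the grasp point.
Start: joints at [65.036, 18.392, -4.016, 83.108, 1.295, 78.541, -3.26], TCP at [0.283, -0.585, 0.24] pointing down, gripper open.
Joint ranges: [-163.93, 163.93], [-17.29, 119.83], [-79.2, 71.16], [3.27, 140.29], [-89.18, 269.18], [5.43, 117.66], [-154.24, 154.24]. Speed limits (degrees/s): [147.25, 147.25, 180, 180, 180, 180, 180].

## Interface

Orientations are given as [roll, pitch, yaw] about the fixed x, y, z axes, in that order (R = Rz(yaw) Ry(pitch) Rx(roll)).
In Python, from cell import env, read_camera gives the robot as it stands.
- The arm moves only by the shell command python3 -m jog 'ROWS' [FORCE]. ROWS is JSON, a list of rows, each a list of 5 numbers: the opening, from 0 (shut) to 1 (fully open), then the shift along the tool's x, y, z each as a share of 0.02 m, from -1 to 1, then the turn about the tool's z as a share of 45 degrees, from -1 to 1. In form: [[gripper, x, y, z, yaw], ...]. A call has 1 to 12 rows; each row shifts and turns the commanded pose from where the row before left it, along the tool's axes as they then stand; what a row does not reach is not made up. A row lasts 1/12 s, in which the tool goes at most 41.7 mm and 7.16 degrees, less where a joint would pass 70% of its speed; a pose out of reach is approached as far as the arm can. A call with a number of a shift or a turn outside -1 to 1 is refused whole. A call with a gripper value outside its range is refused whole. The fingers move at their own pace and stop on an object; FORCE is the grip in N (left out, the last holds). Time passes only in rows, so rows that do not move let the fingers close. It gives the time, the measured TCP pose, the force, the opening and the grip force at its end, in the units of the state.
- env.get_obs(): the state, without advancing time (a new reading comes with each control period).
- read_camera(name): name is "side" or "top"; returns a dict with "color" (384x512x3 uint8, red, green, blue), "range_z" (384x512 float32, m along the optical axis (not along the pixel's ray), 0 where there is no reading), "mtx" (3x3 intrinsics, pixels), "k1" (the pictures are not rectified: a ray, as slopes to the right and down, at radius r is drawn at 1 + k1 r^2 times it, then the intrinsics apply), "world_from_camera" (4x4, takes a point from camera to world coordinates). Camera axes: x right, y down, z forward; pixel columns grow to the right and rows downward; lengths in m; the calibration is good to about 2 mm. A picture is of the moment at which its call begins.
- env.sign_off(): hands the job in; it is judged then, once.
The state is a dict: "time_s": time; "qpos": joint angles; "joint_velocities": joint speeds; "effort": joint torques, N m; "tool_pos": TCP position; "tool_rot": TCP orientation; "force": force on the tool from outside, world axes, zero at the start; "wrist_torque": the same for the moment, N m; "grip_width": finger opening in m; "grasp_force": force on a finger pad.
Only numpy, scipy, OpenCV 4.12 (cv2) and the standard library are available. Lean on these libraries where they do the work, as an engineer would, in place of code of your own. Each camera call takes 0.05 s, during which the arm holds its last target. There are 200 camera calls.

## Task

Lay the fossil slice flat in the middle of the round bonding plate, then set the steel weight upright in the middle of the slice, putting both down gently rather than dropping them. Only then set the cure timer to 7: its sleeve turns only while pushed down, and must be let spring back up, locked in its notch at 7. Leave the other things on the bench where they are.

Things in the scene. Friction and masses are not known exactly. Their poses are not given: they have to be found in the camera images.
- slice: Fossil slice: a flat disc of pale stone with a dark spiral in its top, 56 mm across, 12 mm thick, 80 g, rigid, lying at the start on the white foam block. Origin: centre of its underside; z up. Take it by its rim.
- weight: Steel weight, about 0.4 kg, standing on the table: a disc 50 mm across and 20 mm high, with a knob on a 4 mm neck above it (neck 16 mm across, knob 24 mm across, from 24 to 42 mm above the underside). Origin: centre of its underside; z up. Take it by the knob.
- plate_top (a point): Centre of the upper face of the fixed bonding plate: a bare aluminium disc 100 mm across with a thin engraved ring (62 mm across), on a wider black rubber foot; this face is 12 mm above the table. z up.
- foam: White foam block, fixed, 120 x 90 x 26 mm (its x, y, z). Origin: centre of its underside. The slice lies on it.
- sleeve_grip (a point): On the upright axis of the cure timer's black sleeve, halfway up the part to grip, 58 mm above the table while it is up. The grip is a ribbed round cylinder 48 mm across, from 38 to 74 mm above the table; below it a skirt, 68 mm across (32 to 38 mm), bears white lines for 0 to 10, 24 degrees apart. Lines 0, 5 and 10 are longer; 0 has a dot beside it, on the side away from 1.
- timer_index (a point): White T-shaped index mark on top of the timer's fixed round grey base (92 mm across, 22 mm high), 42 mm from the sleeve's axis, on the side away from the robot. The line of the skirt that stands at it is the value set. Seen from above the numbers rise counter-clockwise round the skirt, so turning the sleeve clockwise raises the value.
- sleeve (a joint): Turn of the sleeve in rad, growing clockwise from above: value x 0.4189, so 7 reads 2.932; end stops at 0 and 10; it starts at 0, 1 or 2. Up, it is locked in its notch (play under 0.1 rad); fully down, it turns almost freely (under 0.03 N m). Let go, it springs up into the nearest notch and stays, so the turn may be made in several grasps.
- timer_press (a joint): How far the sleeve is pushed down, in m: 0 up and locked, 0.009 at its bottom stop. A spring pushes it up with 6 N at the top and 8 N at the bottom. The sleeve turns only when pushed down about 8 mm or more; at the bottom it meets a hard stop, so grip the sleeve and push down until the force exceeds 8 N clearly (about 12 to 15 N).
- loupe: Bystander: black eye loupe, 40 mm across, 36 mm high. Origin: centre of underside.
- glue_tube: Bystander: yellow and blue tube with a black cap, 107 x 28 x 16 mm, lying along its x. Origin: underside, mid tube.
- marker: Bystander: dark pen, 130 x 11 x 11 mm, along its x. Origin: centre of underside.
- pick: Bystander: steel pick, 145 x 8 x 8 mm, along its x. Origin: underside, mid handle.
- jar: Bystander: closed jar, 48 mm across, 60 mm high. Origin: centre of underside.
- fragment: Bystander: lump of fossil stone, 50 x 36 x 30 mm. Origin: centre of underside.
- card_box: Bystander: small open card box with a bone in it, 70 x 50 x 22 mm. Origin: centre of underside.
Mind the look-alikes: they are no part of the job. Several things have the shape of the foam; the one meant has the colours described above.

How it is judged:
By the outcome, as a careful person would: the job done as asked, in the order asked, and still so for the second after the job is handed in, with the robot touching nothing.
It also fails if it takes over 72 s, if anything falls off the work surface, if the arm or the gripper's body presses on something with over 40 N, if the wrist force passes 120 N, or if a joint passes its speed limit or range.

## Working session

There is one attempt and no reset: what is moved stays moved. The work goes in short steps, Python scripts to look and compute and a shell command to move; the robot and the scene stay as the last step left them, time stands still between calls to the robot, and variables do not carry over. Pictures are saved under pics/ and viewed, at most 10 in all, crops included, and the job is handed in when it is done.

```bash
mkdir -p pics; ls; python3 - <<'E'
from cell import env, read_camera
import cv2,numpy as np,pickle
o=env.get_obs();print(o['tool_pos'],o['tool_rot'],o['grip_width'],o['time_s'])
D={}
for n in("top","side"):
    d=read_camera(n);D[n]=d
    print(n,d['mtx'].tolist(),d['k1'],np.round(d['world_from_camera'],3).tolist())
    cv2.imwrite(f"pics/{n}0.png",cv2.resize(d['color'][:,:,::-1],(800,600),interpolation=cv2.INTER_CUBIC))
pickle.dump(D,open('d0.pkl','wb'))
E
```

```text
pics
[ 0.2823556  -0.58490311  0.23847923] [-1.79892111e+02  5.42618343e-03  2.57751594e+01] 0.08704326032958522 0.0
top [[362.35029258710944, 0.0, 256.914242704037], [0.0, 362.35029258710944, 192.39595886255734], [0.0, 0.0, 1.0]] -0.052254142984663916 [[-0.028, -0.995, 0.096, 0.364], [-1.0, 0.029, 0.01, -0.115], [-0.013, -0.096, -0.995, 1.347], [0.0, 0.0, 0.0, 1.0]]
side [[498.42663182157236, 0.0, 266.17885933558756], [0.0, 498.42663182157236, 194.0551033440467], [0.0, 0.0, 1.0]] 0.019202285197079075 [[-0.7, -0.534, 0.473, -0.15], [-0.714, 0.509, -0.482, 0.548], [0.017, -0.675, -0.738, 1.078], [0.0, 0.0, 0.0, 1.0]]
```

View pics/top0.png

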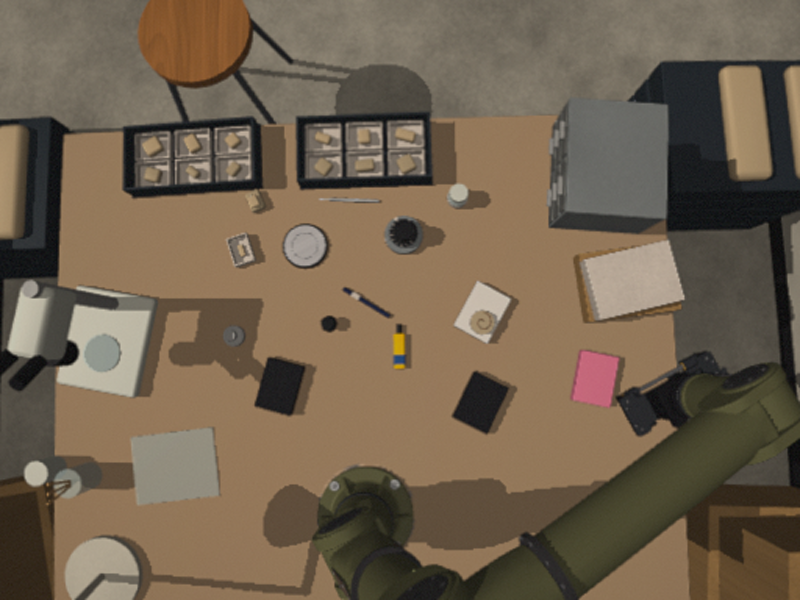

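View pics/side0.png

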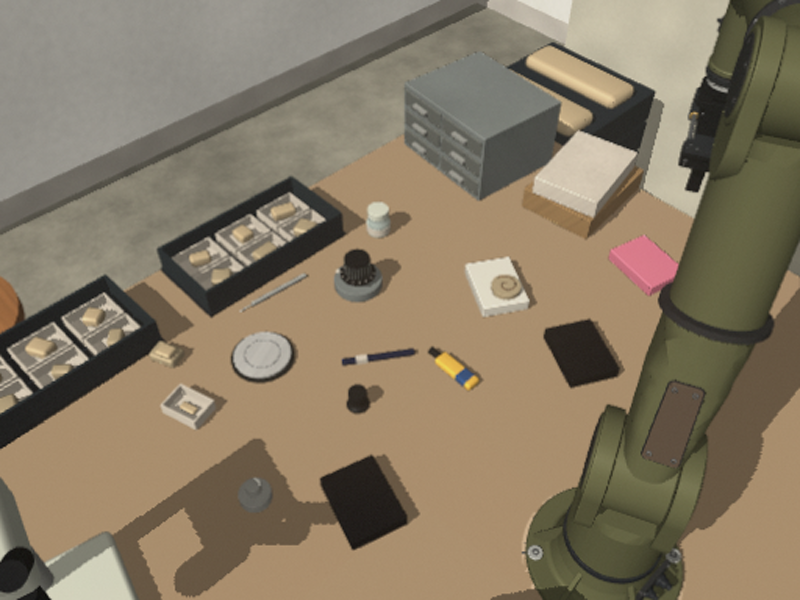

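Top view (800x600 pixels): the slice with the dark spiral is at (483,322), on the white block at (484,312). The plate is at (305,245), the timer at (404,235) and the steel weight at (233,336). Side view: slice (507,287), plate (263,355), timer (358,275), weight (255,493).

Foam-shaped candidates are white (484,312), black (280,386), black (482,402) and pink (597,378). White fits, because it is the only white one and it carries the slice. One enlarged composite will confirm this while I measure.

```bash
cat > h.py <<'E'
import cv2,numpy as np
def rays(d,px):
    px=np.atleast_2d(np.asarray(px,float)); K=d['mtx']
    s=(px-[K[0,2],K[1,2]])/[K[0,0],K[1,1]]; u=s.copy()
    for _ in range(10): u=s/(1+d['k1']*(u**2).sum(1,keepdims=True))
    T=d['world_from_camera']; return T[:3,3],np.c_[u,np.ones(len(u))]@T[:3,:3].T
def plane(d,px,z):
    o,r=rays(d,px); return o+r*((z-o[2])/r[:,2])[:,None]
def depth(d,px):
    o,r=rays(d,px); p=np.round(np.atleast_2d(px)).astype(int); return o+r*d['range_z'][p[:,1],p[:,0]][:,None]
def proj(d,P):
    T=d['world_from_camera'];c=(np.atleast_2d(P)-T[:3,3])@T[:3,:3];u=c[:,:2]/c[:,2:]
    u=u*(1+d['k1']*(u**2).sum(1,keepdims=True));K=d['mtx'];return u*[K[0,0],K[1,1]]+[K[0,2],K[1,2]]
def tri(d1,p1,d2,p2):
    o1,r1=rays(d1,p1);o2,r2=rays(d2,p2);r1,r2=r1[0],r2[0]
    t=np.linalg.lstsq(np.c_[r1,-r2],o2-o1,rcond=None)[0];a,b=o1+r1*t[0],o2+r2*t[1]
    return (a+b)/2,np.linalg.norm(a-b)
def cloud(d):
    v,u=np.mgrid[:384,:512];px=np.c_[u.ravel(),v.ravel()]
    return depth(d,px).reshape(384,512,3)
E
python3 - <<'E'
import pickle,cv2,numpy as np
from h import *
D=pickle.load(open('d0.pkl','rb'))
C={n:((np.array(a)/1.5625)) for n,a in dict(slice=[(483,322),(507,287)],plate=[(305,245),(263,355)],timer=[(404,235),(358,275)],weight=[(233,336),(255,493)]).items()}
rows=[]
for n,(a,b) in C.items():
    p,e=tri(D['top'],a,D['side'],b);print(n,'tri',p.round(4),round(e,4))
for i,v in enumerate(('top','side')):
    r=[]
    for n in C:
        x,y=C[n][i].astype(int);r.append(cv2.resize(D[v]['color'][y-24:y+25,x-24:x+25,::-1],(200,290 if 0 else 200),interpolation=cv2.INTER_CUBIC))
    rows.append(np.hstack(r))
cv2.imwrite('pics/comp.png',np.vstack(rows))
for v in D:
  P=cloud(D[v])
  for n,(zlo,zhi,R) in dict(slice=(.031,.05,.05),plate=(.007,.03,.07),timer=(.06,.1,.05),weight=(.03,.06,.04)).items():
    c,_=tri(D['top'],C[n][0],D['side'],C[n][1])
    m=(P[...,2]>zlo)&(P[...,2]<zhi)&(np.hypot(P[...,0]-c[0],P[...,1]-c[1])<R)
    q=P[m]; 
    if len(q)<5: print(v,n,len(q));continue
    (cc,rr)=cv2.minEnclosingCircle(q[:,:2].astype(np.float32))
    print(v,n,len(q),'encl',np.round(cc,4),round(rr,4),'zmed',np.median(q[:,2]).round(4))
E
```

```text
slice tri [ 0.4359 -0.2904  0.0272] 0.0006
plate tri [0.6355 0.1276 0.0047] 0.0005
timer tri [ 0.6493 -0.1107  0.0271] 0.0048
weight tri [0.421  0.3004 0.0163] 0.0025
top slice 199 encl [ 0.443 -0.288] 0.0458 zmed 0.0383
top plate 549 encl [0.6381 0.1335] 0.0604 zmed 0.0117
top timer 149 encl [ 0.6523 -0.1086] 0.0256 zmed 0.0738
top weight 37 encl [0.4213 0.2994] 0.0125 zmed 0.0415
side slice 225 encl [ 0.4456 -0.2793] 0.0393 zmed 0.0369
side plate 849 encl [0.6329 0.1305] 0.0548 zmed 0.0113
side timer 208 encl [ 0.6498 -0.1077] 0.0264 zmed 0.0718
side weight 98 encl [0.4226 0.3018] 0.0129 zmed 0.0409
```

View pics/comp.png

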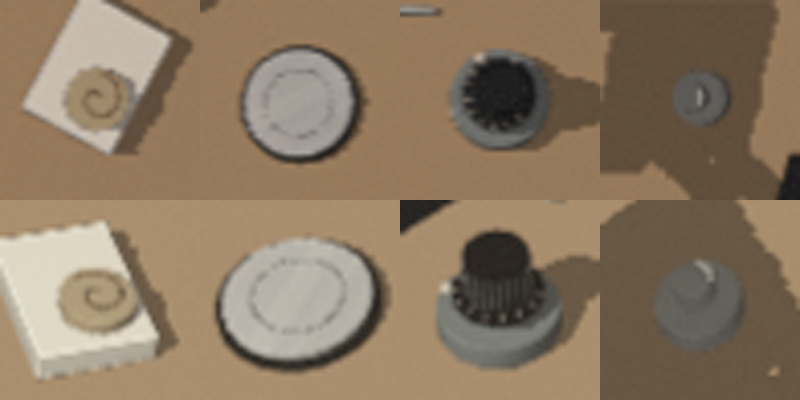

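The composite confirms the slice on the white block, the ringed plate, the black timer sleeve and the knobbed weight in shadow. The index mark is at about (480,58) in the composite, on the far-left rim of the timer base. Next I fit precise centres and read the timer.

```bash
cat > m.py <<'E'
import cv2,numpy as np
from h import *
def circ(d,mask,z):
    m=mask.astype(np.uint8);cs=cv2.findContours(m,cv2.RETR_EXTERNAL,cv2.CHAIN_APPROX_NONE)[0]
    c=max(cs,key=cv2.contourArea)[:,0].astype(float);h=cv2.convexHull(c.astype(np.float32))[:,0]
    q=plane(d,c,z)[:,:2];e=cv2.fitEllipse(q.astype(np.float32)*1000);return np.round(e[0],1),np.round(e[1],1),c.mean(0)
def near(d,c,R,z):
    v,u=np.mgrid[:384,:512];p=plane(d,np.c_[u.ravel(),v.ravel()],z);return (np.hypot(p[:,0]-c[0],p[:,1]-c[1])<R).reshape(384,512)
def polar(d,c,z,r0,r1,w=720,h=60):
    a=np.radians(np.linspace(180,-180,w));r=np.linspace(r1,r0,h)
    A,R=np.meshgrid(a,r);P=np.c_[(c[0]+R*np.cos(A)).ravel(),(c[1]+R*np.sin(A)).ravel(),np.full(A.size,z)]
    q=proj(d,P).reshape(h,w,2).astype(np.float32);return cv2.remap(d['color'],q[...,0],q[...,1],cv2.INTER_CUBIC)[...,::-1]
E
python3 - <<'E'
import pickle
from m import *
D=pickle.load(open('d0.pkl','rb'))
im=[]
for v,d in D.items():
    hsv=cv2.cvtColor(d['color'],cv2.COLOR_RGB2HSV);S,V=hsv[...,1].astype(int),hsv[...,2].astype(int)
    p=lambda P:tuple(proj(d,[P])[0].round().astype(int)[::-1])
    print(v,'hsv slice',hsv[p((.436-.02,-.29,.038))],'foam',hsv[p((.47,-.27,.026))],'plate',hsv[p((.635,.13,.012))],'table',hsv[p((.52,.2,0))])
    n=near(d,(.437,-.29),.036,.036)
    t=S[n];th,_=cv2.threshold(t.astype(np.uint8),0,255,cv2.THRESH_OTSU)
    n2=near(d,(.45,-.28),.085,.03)
    print('slice',th,circ(d,n&(S>th),.035))
    wm=n2&(V>150)&(S<95) | (n&(S>th)); print('foam rect',cv2.minAreaRect((1000*plane(d,np.argwhere(wm)[:,::-1],.026)[:,:2]).astype(np.float32)))
    n=near(d,(.637,.13),.057,.012); print('plate',circ(d,n&(S<60)&(V>90),.012))
    n=near(d,(.65,-.108),.03,.074); print('sleeve top',circ(d,n&(V<40),.074))
    n=near(d,(.65,-.108),.056,.022);print('base',circ(d,n&(S<60),.022))
    n=near(d,(.422,.301),.03,.02); print('weight',circ(d,n&(S<75),.02))
    im+=[polar(d,(.650,-.1085),.038,.022,.046,800,140)]
im+=[polar(D['top'],(.650,-.1085),.022,.03,.05,800,140),polar(D['side'],(.650,-.1085),.022,.03,.05,800,140)]
cv2.imwrite('pics/tm.png',np.vstack(im))
E
```

```text
top hsv slice [ 18  85 156] foam [ 15  33 200] plate [ 12  20 168] table [ 16  98 151]
slice 60.0 (array([ 436.1, -286.4]), array([51.6, 52.5]), array([308.33333333, 205.92857143]))
foam rect ((459.6928405761719, -290.25347900390625), (95.28687286376953, 119.1301040649414), 59.698429107666016)
plate (array([634.8, 129.3]), array([97.1, 99.7]), array([194.28      , 156.90666667]))
sleeve top (array([ 646.8, -110.9]), array([49. , 53.4]), array([257.4       , 147.86666667]))
base (array([ 650.9, -109.8]), array([88.6, 89.3]), array([257.92647059, 149.92647059]))
weight (array([421.9, 297.7]), array([49.2, 50.8]), array([149.28205128, 214.41025641]))
side hsv slice [ 19  79 175] foam [ 23  30 222] plate [ 21  19 186] table [ 17  91 169]
slice 57.0 (array([ 434. , -288.3]), array([54.5, 66.3]), array([326.4       , 182.12307692]))
foam rect ((451.1083679199219, -281.88104248046875), (168.99151611328125, 166.0652313232422), 46.39451599121094)
plate (array([634.7, 130.8]), array([ 99.3, 101.8]), array([167.24210526, 226.75789474]))Traceback (most recent call last):
  File "<stdin>", line 15, in <module>
  File "m.py", line 5, in circ
    c=max(cs,key=cv2.contourArea)[:,0].astype(float);h=cv2.convexHull(c.astype(np.float32))[:,0]
      ~~~^^^^^^^^^^^^^^^^^^^^^^^^
ValueError: max() iterable argument is empty
```

```bash
python3 - <<'E'
import pickle
from m import *
D=pickle.load(open('d0.pkl','rb'))
im=[]
for v,d in D.items():
    hsv=cv2.cvtColor(d['color'],cv2.COLOR_RGB2HSV);S,V=hsv[...,1].astype(int),hsv[...,2].astype(int)
    P=cloud(d);q=P[(P[...,2]>.068)&(P[...,2]<.08)&(np.hypot(P[...,0]-.65,P[...,1]+.109)<.04)]
    print(v,'sleeve top',(q[:,:2].min(0)+q[:,:2].max(0))/2,q[:,:2].mean(0))
    n=near(d,(.422,.301),.034,.015); print('weight body',circ(d,n&(S<75),.02))
    q=P[(P[...,2]>.037)&(P[...,2]<.046)&(np.hypot(P[...,0]-.422,P[...,1]-.299)<.03)];print('knob',q.mean(0),len(q))
    n=near(d,(.65,-.109),.056,.022);print('base',circ(d,n&(S<70),.022))
    im+=[polar(d,(.650,-.1095),.038,.022,.046,800,145)]
    im+=[polar(d,(.650,-.1095),.022,.03,.05,800,145)]
cv2.imwrite('pics/tm.png',np.vstack(im))
E
```

```text
top sleeve top [ 0.65188386 -0.10726533] [ 0.65071552 -0.10801887]
weight body (array([421.8, 297.4]), array([49. , 51.6]), array([149.45 , 214.525]))
knob [0.42136336 0.29898947 0.04131309] 31
base (array([ 650.8, -110. ]), array([90. , 90.5]), array([257.95588235, 149.94117647]))
side sleeve top [ 0.65019381 -0.10835949] [ 0.64964536 -0.10766546]
weight body (array([419.2, 303.3]), array([50.3, 58.8]), array([162.953125, 316.390625]))
knob [0.42302985 0.30290743 0.04145122] 80
base (array([ 649.5, -106.5]), array([ 90.7, 109.8]), array([228.73563218, 178.2183908 ]))
```

View pics/tm.png

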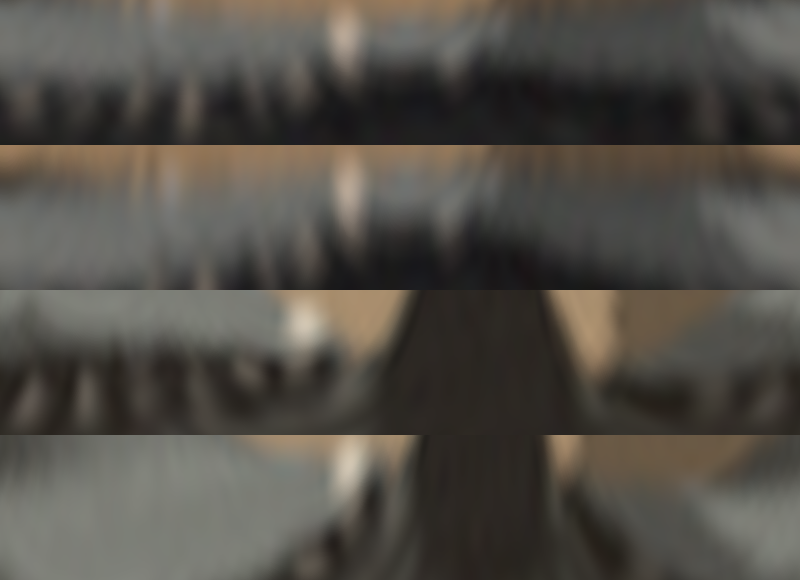

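Index mark: column 348 of the strip. Skirt lines sit at 300, about 250, 190 (long, so 5), 140, 25, 710 (long, so 10) and 452 (long, so 0). Two steps past 0 means the timer starts at 2, so it needs +5 notches, which is 120° clockwise.

Targets: slice (.436,-.287), weight (.422,.300), plate (.635,.130), sleeve (.650,-.109). First move is to above the slice.

```bash
cat > go.py <<'E'
import sys,numpy as np
from cell import env
o=env.get_obs();p=np.array(o['tool_pos']);y=np.radians(o['tool_rot'][2])
t=np.array([float(a) for a in sys.argv[1:4]]);d=t-p
print('t',round(o['time_s'],2),'pos',p.round(4),'rot',np.round(o['tool_rot'],1),'F',np.round(o['force'],1),'w',round(o['grip_width'],4),'g',np.round(o['grasp_force'],1))
print('rows total x,y,z:',np.round(np.array([d[0]*np.cos(y)+d[1]*np.sin(y),d[0]*np.sin(y)-d[1]*np.cos(y),-d[2]])/.02,2))
E
python3 -m jog '[[1,0.96,-0.72,0.4,0],[1,0.96,-0.72,0.4,0],[1,0.96,-0.72,0.4,0],[1,0.96,-0.72,0.4,0],[1,0.96,-0.72,0.4,0],[1,0.96,-0.72,0.4,0],[1,0.96,-0.72,0.4,0],[1,0.96,-0.72,0.4,0],[1,0.96,-0.72,0.4,0],[1,0.96,-0.72,0.4,0],[1,0.96,-0.72,0.4,0],[1,0.96,-0.72,0.4,0]]' 15
python3 -m jog '[[1,0.96,-0.72,0.4,0],[1,0.9,-0.7,0.4,0],[1,0,0,0,0],[1,0,0,0,0]]'
python3 go.py .436 -.287 .046
```

```text
time_s: 1.1
tool_pos: [0.4151, -0.3283, 0.1428]
tool_rot: [-180.0, 0.0, 25.8]
force: [0.1, -0.1, 0.2]
grip_width: 0.087
grasp_force: 0.0
time_s: 1.43
tool_pos: [0.4362, -0.2862, 0.1268]
tool_rot: [-179.9, 0.0, 26.0]
force: [0.1, -0.4, 0.4]
grip_width: 0.0872
grasp_force: 0.0
t 1.43 pos [ 0.4362 -0.2862  0.1268] rot [-179.9    0.    26. ] F [ 0.1 -0.4  0.4] w 0.0872 g 0.0
rows total x,y,z: [-0.03  0.03  4.04]
```

```bash
python3 -m jog '[[1,0,0,0.8,0],[1,0,0,0.8,0],[1,0,0,0.8,0],[1,0,0,0.8,0],[1,0,0,0.4,0],[1,0,0,0.4,0],[1,0,0,0,0],[0.5,0,0,0,0],[0.5,0,0,0,0],[0.5,0,0,0,0],[0.4,0,0,0,0],[0.4,0,0,0,0]]' 15
python3 -m jog '[[0.4,0,0,0,0],[0.4,0,0,0,0],[0.4,0,0,0,0]]'
python3 go.py .436 -.287 .046
```

```text
time_s: 2.43
tool_pos: [0.4364, -0.288, 0.0481]
tool_rot: [179.9, -0.0, 25.8]
force: [-0.1, 0.0, 1.5]
grip_width: 0.0614
grasp_force: 0.3
time_s: 2.68
tool_pos: [0.4362, -0.2877, 0.0479]
tool_rot: [180.0, -0.0, 25.8]
force: [-0.8, 0.5, 3.5]
grip_width: 0.0552
grasp_force: 15.0
t 2.68 pos [ 0.4362 -0.2877  0.0479] rot [180.   -0.   25.8] F [-0.8  0.5  3.5] w 0.0552 g 15.0
rows total x,y,z: [ 0.01 -0.04  0.09]
```

```bash
python3 -m jog '[[0.4,0,0,-0.2,0],[0.4,0,0,-0.4,0],[0.4,0,0,-0.8,0],[0.4,0,0,-0.8,0],[0.4,0,0,-0.8,0],[0.4,0.4,-0.32,-0.8,0],[0.4,0.8,-0.64,0,0],[0.4,0.9,-0.72,0,0],[0.4,0.9,-0.72,0,0],[0.4,0.9,-0.72,0,0],[0.4,0.9,-0.72,0,0],[0.4,0.9,-0.72,0,0]]'
python3 -m jog '[[0.4,0.9,-0.72,0,0],[0.4,0.9,-0.72,0,0],[0.4,0.9,-0.72,0,0],[0.4,0.9,-0.72,0,0],[0.4,0.9,-0.72,0,0],[0.4,0.9,-0.72,0,0],[0.4,0.9,-0.72,0,0],[0.4,0.9,-0.72,0,0],[0.4,0.9,-0.72,0,0]]'
python3 -m jog '[[0.4,0.9,-0.72,0,0],[0.4,0.9,-0.72,0,0],[0.4,0.9,-0.72,0,0],[0.4,0.6,-0.5,0,0],[0.4,0,0,0,0],[0.4,0,0,0,0]]'
python3 go.py .635 .130 .1
```

```text
time_s: 3.68
tool_pos: [0.4995, -0.1553, 0.1241]
tool_rot: [180.0, -0.0, 25.8]
force: [-0.5, -0.0, -1.1]
grip_width: 0.0553
grasp_force: 15.0
time_s: 4.43
tool_pos: [0.5891, 0.0318, 0.124]
tool_rot: [180.0, -0.0, 25.8]
force: [-0.0, 0.2, -1.4]
grip_width: 0.0554
grasp_force: 15.0
time_s: 4.93
tool_pos: [0.6248, 0.1081, 0.1235]
tool_rot: [180.0, 0.0, 25.9]
force: [0.1, -0.1, -0.6]
grip_width: 0.0554
grasp_force: 15.0
t 4.93 pos [0.6248 0.1081 0.1235] rot [180.    0.   25.9] F [ 0.1 -0.1 -0.6] w 0.0554 g 15.0
rows total x,y,z: [ 0.94 -0.76  1.17]
```

```bash
python3 - <<'E'
from cell import read_camera
from m import *
import pickle
D={}
im=[]
for n in('side','top'):
    d=D[n]=read_camera(n);x,y=proj(d,[.625,.108,.12])[0].astype(int)
    print(n,x,y);y=max(y,50);im.append(cv2.resize(d['color'][y-50:y+50,x-50:x+50,::-1],(400,400),interpolation=cv2.INTER_CUBIC))
pickle.dump(D,open('d1.pkl','wb'))
cv2.imwrite('pics/hold.png',np.hstack(im))
E
```

```text
side 171 197
top 194 153
```

View pics/hold.png

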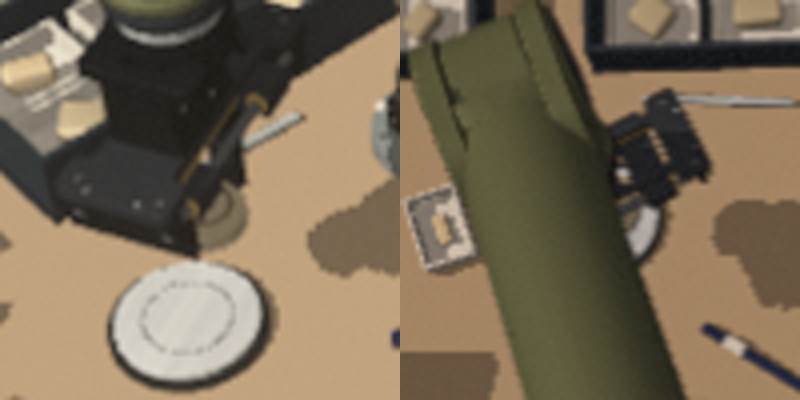

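Left (side view): the slice hangs level between the fingers at about (220,215), and the plate is at (190,320). The top view is blocked by the arm. I go on to the plate and lower gently.

```bash
python3 -m jog '[[0.4,0.47,-0.38,0.4,0],[0.4,0.47,-0.38,0.6,0],[0.4,0,0,0.8,0],[0.4,0,0,0.8,0],[0.4,0,0,0.8,0],[0.4,0,0,0.4,0],[0.4,0,0,0.2,0],[0.4,0,0,0.1,0],[0.4,0,0,0.05,0],[0.4,0,0,0.05,0],[0.4,0,0,0,0],[0.4,0,0,0,0]]'
python3 go.py .635 .130 .034
```

```text
time_s: 6.03
tool_pos: [0.6357, 0.1295, 0.0403]
tool_rot: [180.0, -0.1, 25.8]
force: [0.7, 0.5, -1.0]
grip_width: 0.0552
grasp_force: 15.0
t 6.03 pos [0.6357 0.1295 0.0403] rot [ 1.80e+02 -1.00e-01  2.58e+01] F [ 0.7  0.5 -1. ] w 0.0552 g 15.0
rows total x,y,z: [-0.02 -0.04  0.31]
```

```bash
python3 -m jog '[[0.4,0,0,0.1,0],[0.4,0,0,0.05,0],[0.4,0,0,0.05,0],[0.4,0,0,0.05,0],[0.4,0,0,0,0],[0.4,0,0,0,0]]'
python3 -m jog '[[0.4,0,0,0.05,0],[0.4,0,0,0,0]]'
python3 -m jog '[[0.4,0,0,0.05,0],[0.4,0,0,0,0]]'
```

```text
time_s: 6.53
tool_pos: [0.6352, 0.1295, 0.0344]
tool_rot: [-180.0, 0.0, 25.8]
force: [0.2, 0.3, -1.2]
grip_width: 0.0552
grasp_force: 15.0
time_s: 6.7
tool_pos: [0.6354, 0.1295, 0.034]
tool_rot: [180.0, -0.0, 25.8]
force: [-1.0, -1.0, 2.5]
grip_width: 0.0553
grasp_force: 15.0
time_s: 6.87
tool_pos: [0.6354, 0.1295, 0.0339]
tool_rot: [180.0, -0.0, 25.8]
force: [-3.4, -1.7, 8.1]
grip_width: 0.0553
grasp_force: 15.0
```

```bash
python3 -m jog '[[0.4,0,0,-0.04,0],[0.4,0,0,0,0],[0.75,0,0,0,0],[0.75,0,0,0,0],[0.8,0,0,0,0],[0.9,0,0,0,0],[1,0,0,-0.2,0],[1,0,0,-0.6,0],[1,0,0,-0.8,0],[1,0,0,-0.8,0],[1,0,0,-0.8,0],[1,-0.3,-0.4,-0.8,0]]'
python3 go.py .422 .300 .12
```

```text
time_s: 7.87
tool_pos: [0.628, 0.1327, 0.1152]
tool_rot: [179.9, -0.1, 25.6]
force: [0.4, -0.8, 0.5]
grip_width: 0.087
grasp_force: 0.0
t 7.87 pos [0.628  0.1327 0.1152] rot [ 1.799e+02 -1.000e-01  2.560e+01] F [ 0.4 -0.8  0.5] w 0.087 g 0.0
rows total x,y,z: [ -5.67 -12.    -0.24]
```

```bash
python3 -m jog '[[1,-0.4,-0.85,0,0],[1,-0.4,-0.85,0,0],[1,-0.4,-0.85,0,0],[1,-0.4,-0.85,0,0],[1,-0.4,-0.85,0,0],[1,-0.4,-0.85,0,0],[1,-0.4,-0.85,0,0],[1,-0.4,-0.85,0,0],[1,-0.4,-0.85,0,0],[1,-0.4,-0.85,0,0],[1,-0.4,-0.85,0,0],[1,-0.4,-0.85,0,0]]'
python3 -m jog '[[1,-0.4,-0.85,0,0],[1,-0.4,-0.85,0,0],[1,0,0,0,0],[1,0,0,0,0]]'
python3 go.py .422 .300 .045
python3 - <<'E'
from cell import read_camera
from m import *
import pickle
D={}
for n,zz in(('side',0),('top',0)):
    d=D[n]=read_camera(n)
    hsv=cv2.cvtColor(d['color'],cv2.COLOR_RGB2HSV);S,V=hsv[...,1].astype(int),hsv[...,2].astype(int)
    nn=near(d,(.635,.13),.04,.018);s=S[nn];th,_=cv2.threshold(s.astype(np.uint8),0,255,cv2.THRESH_OTSU)
    print(n,'slice',th,circ(d,nn&(S>th),.022),'plate',circ(d,near(d,(.635,.13),.056,.012)&((S<45)&(V>90)|(nn&(S>th))),.012))
    P=cloud(d);q=P[near(d,(.635,.13),.02,.024)];print('z',np.median(q[:,2]),np.polyfit(q[:,0],q[:,2],1)[0],np.polyfit(q[:,1],q[:,2],1)[0])
pickle.dump(D,open('d2.pkl','wb'))
im=[]
for n in D:
    d=D[n];x,y=proj(d,[.635,.13,.02])[0].astype(int);im.append(cv2.resize(d['color'][y-35:y+35,x-35:x+35,::-1],(400,400),interpolation=cv2.INTER_CUBIC))
cv2.imwrite('pics/placed.png',np.hstack(im))
E
```

```text
time_s: 8.87
tool_pos: [0.4501, 0.2769, 0.1138]
tool_rot: [180.0, -0.0, 25.8]
force: [-0.3, 0.6, 0.5]
grip_width: 0.0871
grasp_force: 0.0
time_s: 9.2
tool_pos: [0.4213, 0.3006, 0.1138]
tool_rot: [180.0, -0.1, 25.9]
force: [0.7, 0.4, 1.1]
grip_width: 0.0869
grasp_force: 0.0
t 9.2 pos [0.4213 0.3006 0.1138] rot [ 1.80e+02 -1.00e-01  2.59e+01] F [0.7 0.4 1.1] w 0.0869 g 0.0
rows total x,y,z: [0.02 0.04 3.44]
side slice 49.0 (array([636.4, 136.8]), array([61.1, 68.8]), array([164.64179104, 225.41791045])) plate (array([636.1, 121.3]), array([80.9, 95.7]), array([169.23333333, 224.94444444]))
z 0.023699592654649826 -1.3266902928772408 2.3294099964238355
top slice 53.0 (array([635.7, 127.9]), array([52.1, 53.1]), array([194.125, 155.9  ])) plate (array([634.7, 129. ]), array([ 97.2, 100.6]), array([194.45945946, 156.82432432]))
z 0.024107372253086012 0.031113902813715632 -0.009221048063079803
```

View pics/placed.png

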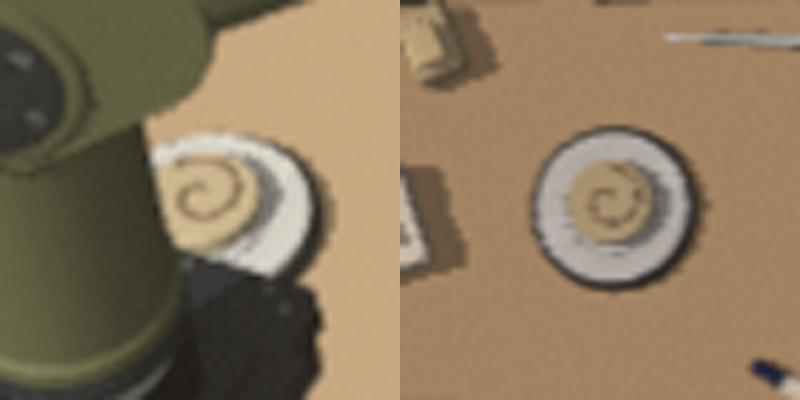

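Right (top view): the slice is centred inside the ring at about (610,200). It is within 1.5 mm of the plate centre, and its top face at z≈24 mm is level. Next the weight, keeping the fingertips above its disc.

```bash
python3 -m jog '[[1,0,0.09,0.6,0],[1,0,0,0.8,0],[1,0,0,0.8,0],[1,0,0,0.8,0],[1,0,0,0.4,0],[1,0,0,0.2,0],[1,0,0,0.1,0],[1,0,0,0,0],[1,0,0,0,0]]'
python3 -m jog '[[0.5,0,0,0,0],[0.5,0,0,0,0],[0.3,0,0,0,0],[0.3,0,0,0,0],[0.15,0,0,0,0],[0.15,0,0,0,0],[0.1,0,0,0,0],[0.1,0,0,0,0],[0.1,0,0,0,0],[0.1,0,0,0,0]]' 35
python3 go.py .422 .299 .04
```

```text
time_s: 10.05
tool_pos: [0.4234, 0.2983, 0.0399]
tool_rot: [-180.0, -0.1, 25.8]
force: [-1.1, -0.4, 0.5]
grip_width: 0.0871
grasp_force: 0.0
time_s: 10.88
tool_pos: [0.4227, 0.2984, 0.0393]
tool_rot: [-180.0, -0.0, 25.8]
force: [-0.2, 1.9, -0.1]
grip_width: 0.0285
grasp_force: 1.1
t 10.88 pos [0.4227 0.2984 0.0393] rot [-180.    -0.    25.8] F [-0.2  1.9 -0.1] w 0.0285 g 1.1
rows total x,y,z: [-0.02 -0.04 -0.03]
```

```bash
python3 -m jog '[[0.1,0,0,0,0],[0.1,0,0,0,0],[0.1,0,0,0,0],[0.1,0,0,0,0]]' 35
python3 -m jog '[[0.1,0,0,-0.1,0],[0.1,0,0,-0.2,0],[0.1,0,0,-0.4,0],[0.1,0,0,-0.7,0],[0.1,0,0,-0.7,0],[0.1,0,0,-0.7,0],[0.1,0,0,-0.5,0],[0.1,0,0,0,0]]'
python3 go.py .6355 .1285 .10
```

```text
time_s: 11.22
tool_pos: [0.4226, 0.2985, 0.0393]
tool_rot: [-180.0, -0.0, 25.8]
force: [-0.7, 2.4, -0.2]
grip_width: 0.0234
grasp_force: 35.0
time_s: 11.88
tool_pos: [0.4243, 0.2988, 0.1078]
tool_rot: [180.0, -0.2, 25.8]
force: [0.4, 0.7, -3.4]
grip_width: 0.023
grasp_force: 35.0
t 11.88 pos [0.4243 0.2988 0.1078] rot [180.   -0.2  25.8] F [ 0.4  0.7 -3.4] w 0.023 g 35.0
rows total x,y,z: [ 5.81 12.26  0.39]
```

```bash
python3 -m jog '[[0.1,0.2,0.4,0,0],[0.1,0.4,0.84,0,0],[0.1,0.4,0.84,0,0],[0.1,0.4,0.84,0,0],[0.1,0.4,0.84,0,0],[0.1,0.4,0.84,0,0],[0.1,0.4,0.84,0,0],[0.1,0.4,0.84,0,0],[0.1,0.4,0.84,0,0],[0.1,0.4,0.84,0,0],[0.1,0.4,0.84,0,0],[0.1,0.4,0.84,0,0]]'
python3 -m jog '[[0.1,0.4,0.84,0,0],[0.1,0.4,0.84,0,0],[0.1,0.4,0.84,0,0],[0.1,0.2,0.4,0,0],[0.1,0,0,0,0],[0.1,0,0,0,0]]'
python3 go.py .6355 .1295 .0633
```

```text
time_s: 12.88
tool_pos: [0.5904, 0.1628, 0.1045]
tool_rot: [180.0, 0.1, 25.8]
force: [-0.1, -0.5, -3.7]
grip_width: 0.0231
grasp_force: 35.0
time_s: 13.38
tool_pos: [0.6397, 0.1238, 0.1045]
tool_rot: [-179.9, 0.1, 25.7]
force: [0.1, 0.7, -4.0]
grip_width: 0.0232
grasp_force: 35.0
t 13.38 pos [0.6397 0.1238 0.1045] rot [-1.799e+02  1.000e-01  2.570e+01] F [ 0.1  0.7 -4. ] w 0.0232 g 35.0
rows total x,y,z: [-0.06 -0.35  2.06]
```

```bash
python3 -m jog '[[0.1,-0.06,-0.35,0.3,0],[0.1,0,0,0.5,0],[0.1,0,0,0.5,0],[0.1,0,0,0.3,0],[0.1,0,0,0.15,0],[0.1,0,0,0.1,0],[0.1,0,0,0.05,0],[0.1,0,0,0,0],[0.1,0,0,0,0]]'
python3 go.py .6355 .1295 .0633
```

```text
time_s: 14.13
tool_pos: [0.6363, 0.1298, 0.0677]
tool_rot: [180.0, -0.0, 25.8]
force: [0.2, -0.0, -3.5]
grip_width: 0.0232
grasp_force: 35.0
t 14.13 pos [0.6363 0.1298 0.0677] rot [180.   -0.   25.8] F [ 0.2 -0.  -3.5] w 0.0232 g 35.0
rows total x,y,z: [-0.04 -0.    0.22]
```

```bash
python3 -m jog '[[0.1,-0.04,0,0.07,0],[0.1,0,0,0.05,0],[0.1,0,0,0.04,0],[0.1,0,0,0,0],[0.1,0,0,0,0]]'
python3 -m jog '[[0.1,0,0,0.04,0],[0.1,0,0,0,0]]'
python3 -m jog '[[0.1,0,0,0.03,0],[0.1,0,0,0,0]]'
```

```text
time_s: 14.55
tool_pos: [0.6352, 0.1294, 0.0641]
tool_rot: [180.0, 0.0, 25.8]
force: [0.4, 0.6, -2.8]
grip_width: 0.0229
grasp_force: 35.0
time_s: 14.72
tool_pos: [0.6354, 0.1295, 0.0634]
tool_rot: [180.0, -0.0, 25.8]
force: [0.4, 0.4, -4.1]
grip_width: 0.0231
grasp_force: 35.0
time_s: 14.88
tool_pos: [0.6354, 0.1295, 0.0634]
tool_rot: [180.0, -0.0, 25.8]
force: [-1.5, -0.3, 1.4]
grip_width: 0.0229
grasp_force: 35.0
```

```bash
python3 -m jog '[[0.35,0,0,0,0],[0.5,0,0,0,0],[0.7,0,0,0,0],[0.9,0,0,0,0],[1,0,0,-0.2,0],[1,0,0,-0.6,0],[1,0,0,-0.8,0],[1,0,0,-0.8,0],[1,0,0,-0.8,0],[1,0,0,-0.8,0],[1,0,0,0,0],[1,0,0,0,0]]'
python3 go.py .650 -.1085 .13
```

```text
time_s: 15.88
tool_pos: [0.6361, 0.1298, 0.1444]
tool_rot: [179.9, -0.2, 25.8]
force: [0.0, 0.5, 0.3]
grip_width: 0.0858
grasp_force: 0.0
t 15.88 pos [0.6361 0.1298 0.1444] rot [179.9  -0.2  25.8] F [0.  0.5 0.3] w 0.0858 g 0.0
rows total x,y,z: [-4.56 11.03  0.72]
```

```bash
python3 -m jog '[[1,-0.35,0.85,0,0],[1,-0.35,0.85,0,0],[1,-0.35,0.85,0,0],[1,-0.35,0.85,0,0],[1,-0.35,0.85,0,0],[1,-0.35,0.85,0,0],[1,-0.35,0.85,0,0],[1,-0.35,0.85,0,0],[1,-0.35,0.85,0,0],[1,-0.35,0.85,0,0],[1,-0.35,0.85,0,0],[1,-0.35,0.85,0,0]]'
python3 -m jog '[[1,-0.35,0.8,0,0],[1,0,0,0,-0.15],[1,0,0,0,-0.15],[1,0,0,0,-0.15],[1,0,0,0,-0.15],[1,0,0,0,-0.15],[1,0,0,0,-0.15],[1,0,0,0,-0.15],[1,0,0,0,-0.15],[1,0,0,0,-0.15],[1,0,0,0,-0.15]]'
python3 -m jog '[[1,0,0,0,-0.15],[1,0,0,0,-0.15],[1,0,0,0,-0.15],[1,0,0,0,-0.15],[1,0,0,0,-0.15],[1,0,0,0,-0.15],[1,0,0,0,-0.15],[1,0,0,0,0],[1,0,0,0,0]]'
python3 go.py .650 -.1083 .058
python3 - <<'E'
from cell import read_camera,env
from m import *
print(np.round(env.get_obs()['qpos'],1))
im=[]
for n in('side','top'):
    d=read_camera(n);hsv=cv2.cvtColor(d['color'],cv2.COLOR_RGB2HSV);S,V=hsv[...,1].astype(int),hsv[...,2].astype(int)
    P=cloud(d)
    for nm,lo,hi,R in(('weight body',.040,.047,.032),('knob',.06,.07,.02),('slice',.021,.027,.035)):
        q=P[(P[...,2]>lo)&(P[...,2]<hi)&(np.hypot(P[...,0]-.635,P[...,1]-.13)<R)]
        if len(q)>3:print(n,nm,len(q),q.mean(0).round(4),((q.min(0)+q.max(0))/2).round(4))
    x,y=proj(d,[.635,.13,.02])[0].astype(int);im.append(cv2.resize(d['color'][y-35:y+35,x-35:x+35,::-1],(400,400),interpolation=cv2.INTER_CUBIC))
cv2.imwrite('pics/w.png',np.hstack(im))
E
```

```text
time_s: 16.88
tool_pos: [0.6475, -0.0917, 0.1413]
tool_rot: [-179.9, 0.1, 25.8]
force: [-0.3, -0.5, 0.0]
grip_width: 0.0872
grasp_force: 0.0
time_s: 17.8
tool_pos: [0.6482, -0.1082, 0.1413]
tool_rot: [-179.9, -0.0, 93.6]
force: [-1.1, -0.3, -0.7]
grip_width: 0.0872
grasp_force: 0.0
time_s: 18.55
tool_pos: [0.6483, -0.1082, 0.1416]
tool_rot: [-180.0, -0.1, 140.3]
force: [0.1, 1.4, 0.1]
grip_width: 0.0869
grasp_force: 0.0
t 18.55 pos [ 0.6483 -0.1082  0.1416] rot [-1.800e+02 -1.000e-01  1.403e+02] F [0.1 1.4 0.1] w 0.0869 g 0.0
rows total x,y,z: [-0.07  0.05  4.18]
[ 41.4  30.  -46.3  87.5  22.3  72.2  42.3]
side weight body 124 [0.6309 0.1321 0.043 ] [0.6355 0.1296 0.0434]
side knob 52 [0.6352 0.1302 0.0643] [0.6368 0.1287 0.065 ]
side slice 56 [0.6212 0.1361 0.0237] [0.6315 0.1292 0.0237]
top weight body 78 [0.6359 0.1255 0.0439] [0.6383 0.1266 0.0435]
top knob 32 [0.6355 0.1262 0.0653] [0.6357 0.1261 0.0652]
top slice 23 [0.6237 0.1177 0.0237] [0.6322 0.125  0.0237]
```

View pics/w.png

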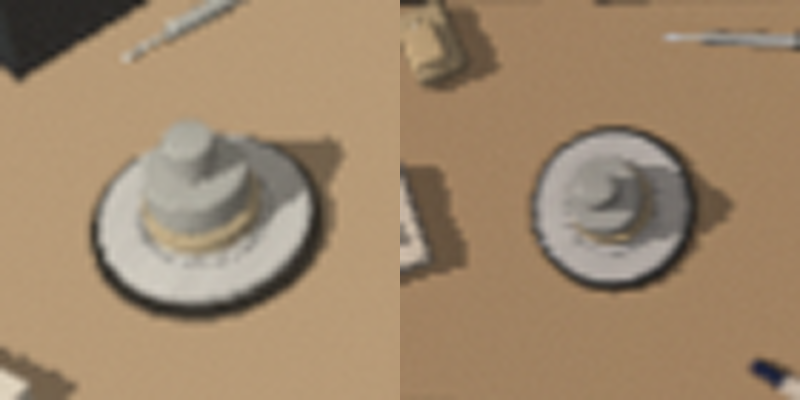

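The weight stands upright, concentric with the slice and plate in both views (side about (190,190), top about (605,195)). Now I grip the sleeve.

```bash
python3 -m jog '[[1,-0.07,0.05,0.8,0],[1,0,0,0.8,0],[1,0,0,0.8,0],[1,0,0,0.8,0],[1,0,0,0.4,0],[1,0,0,0.3,0],[1,0,0,0.1,0],[1,0,0,0,0],[0.6,0,0,0,0],[0.4,0,0,0,0],[0.4,0,0,0,0],[0.4,0,0,0,0]]' 40
python3 -m jog '[[0.4,0,0,0,0],[0.4,0,0,0,0],[0.4,0,0,0,0],[0.4,0,0,0,0],[0.4,0,0,0,0],[0.4,0,0,0,0]]'
python3 go.py .65 -.1083 .05
```

```text
time_s: 19.65
tool_pos: [0.6511, -0.1084, 0.0634]
tool_rot: [180.0, 0.1, 140.5]
force: [0.9, -0.0, -0.4]
grip_width: 0.0678
grasp_force: 0.0
time_s: 20.15
tool_pos: [0.6518, -0.1071, 0.0631]
tool_rot: [179.9, 0.1, 140.6]
force: [4.3, 2.5, -1.0]
grip_width: 0.0472
grasp_force: 40.0
t 20.15 pos [ 0.6518 -0.1071  0.0631] rot [1.799e+02 1.000e-01 1.406e+02] F [ 4.3  2.5 -1. ] w 0.0472 g 40.0
rows total x,y,z: [ 0.03 -0.1   0.66]
```

```bash
python3 -m jog '[[0.4,0,0.07,0.1,0],[0.4,0,0,0.1,0],[0.4,0,0,0.1,0],[0.4,0,0,0.1,0],[0.4,0,0,0.05,0],[0.4,0,0,0,0],[0.4,0,0,0,0]]'
python3 -m jog '[[0.4,0,0,0.05,0],[0.4,0,0,0,0]]'
python3 go.py .65 -.1083 .05
```

```text
time_s: 20.73
tool_pos: [0.6519, -0.107, 0.055]
tool_rot: [-180.0, 0.0, 140.5]
force: [-0.8, 2.3, 7.3]
grip_width: 0.0473
grasp_force: 40.0
time_s: 20.9
tool_pos: [0.6519, -0.107, 0.054]
tool_rot: [-180.0, 0.0, 140.5]
force: [0.4, 1.7, 7.8]
grip_width: 0.0469
grasp_force: 40.0
t 20.9 pos [ 0.6519 -0.107   0.054 ] rot [-180.     0.   140.5] F [0.4 1.7 7.8] w 0.0469 g 40.0
rows total x,y,z: [ 0.03 -0.11  0.2 ]
```

```bash
python3 -m jog '[[0.4,0,0,0.03,0],[0.4,0,0,0,0]]'
python3 -m jog '[[0.4,0,0,0.02,0],[0.4,0,0,0,0]]'
```

```text
time_s: 21.07
tool_pos: [0.652, -0.107, 0.054]
tool_rot: [-180.0, 0.1, 140.5]
force: [-1.3, 0.6, 9.4]
grip_width: 0.0472
grasp_force: 40.0
time_s: 21.23
tool_pos: [0.652, -0.1071, 0.0539]
tool_rot: [-180.0, 0.1, 140.5]
force: [-2.0, 1.3, 10.7]
grip_width: 0.0476
grasp_force: 40.0
```

```bash
python3 -m jog '[[0.4,0,0,0.04,0],[0.4,0,0,0,0],[0.4,0,0,0,0.05],[0.4,0,0,0,0.1],[0.4,0,0,0,0.12],[0.4,0,0,0,0]]'
python3 go.py .65 -.1083 .05; python3 -c "
from cell import env
o=env.get_obs();print(o['wrist_torque'],o['qpos'])"
```

```text
time_s: 21.73
tool_pos: [0.6522, -0.1068, 0.0539]
tool_rot: [180.0, 0.1, 128.2]
force: [-3.0, 1.6, 14.0]
grip_width: 0.0475
grasp_force: 40.0
t 21.73 pos [ 0.6522 -0.1068  0.0539] rot [1.800e+02 1.000e-01 1.282e+02] F [-3.   1.6 14. ] w 0.0475 g 40.0
rows total x,y,z: [ 0.01 -0.13  0.19]
[0.48545641 0.67678125 0.01810937] [ 37.73374274  34.19861746 -41.30512621  91.39687725  24.51796962
  63.70233814  28.48775594]
```

```bash
python3 -m jog '[[0.4,0,0,0,0.12],[0.4,0,0,0,0.12],[0.4,0,0,0,0.12],[0.4,0,0,0,0.12],[0.4,0,0,0,0.12],[0.4,0,0,0,0.12],[0.4,0,0,0,0.12],[0.4,0,0,0,0.12],[0.4,0,0,0,0.12],[0.4,0,0,0,0]]'
python3 go.py .65 -.1083 .05
```

```text
time_s: 22.57
tool_pos: [0.6534, -0.1064, 0.0539]
tool_rot: [179.8, -0.0, 79.6]
force: [0.3, 2.5, 12.2]
grip_width: 0.0476
grasp_force: 40.0
t 22.57 pos [ 0.6534 -0.1064  0.0539] rot [179.8  -0.   79.6] F [ 0.3  2.5 12.2] w 0.0476 g 40.0
rows total x,y,z: [-0.13 -0.15  0.2 ]
```

```bash
python3 -m jog '[[0.4,0,0,0,0.12],[0.4,0,0,0,0.12],[0.4,0,0,0,0.12],[0.4,0,0,0,0.12],[0.4,0,0,0,0.12],[0.4,0,0,0,0.12],[0.4,0,0,0,0.12],[0.4,0,0,0,0.12],[0.4,0,0,0,0.12],[0.4,0,0,0,0.12],[0.4,0,0,0,0.12],[0.4,0,0,0,0]]'
python3 -m jog '[[0.4,0,0,0,0]]'
```

```text
time_s: 23.57
tool_pos: [0.6546, -0.1073, 0.054]
tool_rot: [179.8, -0.3, 20.1]
force: [3.6, 2.2, 8.3]
grip_width: 0.0468
grasp_force: 40.0
time_s: 23.65
tool_pos: [0.6546, -0.1073, 0.0539]
tool_rot: [179.8, -0.3, 20.4]
force: [3.7, 1.0, 7.9]
grip_width: 0.0475
grasp_force: 40.0
```

```bash
python3 -m jog '[[0.4,0,0,-0.1,0],[0.4,0,0,-0.1,0],[0.4,0,0,-0.1,0],[0.4,0,0,-0.1,0],[0.4,0,0,-0.1,0],[0.4,0,0,0,0],[0.4,0,0,0,0]]'
python3 go.py .65 -.1083 .063
```

```text
time_s: 24.23
tool_pos: [0.6545, -0.1073, 0.063]
tool_rot: [179.8, -0.3, 20.4]
force: [5.0, 0.6, 3.2]
grip_width: 0.0471
grasp_force: 40.0
t 24.23 pos [ 0.6545 -0.1073  0.063 ] rot [179.8  -0.3  20.4] F [5.  0.6 3.2] w 0.0471 g 40.0
rows total x,y,z: [-0.23 -0.03  0.  ]
```

Up in its notch. Next I release, retreat clear of the view, and check.

```bash
python3 -m jog '[[0.6,0,0,0,0],[0.8,0,0,0,0],[1,0,0,0,0],[1,0,0,0,0],[1,0,0,-0.5,0],[1,0,0,-0.9,0],[1,0,0,-0.9,0],[1,0,0,-0.9,0],[1,0,0,-0.9,0],[1,0,0,-0.9,0]]'
python3 -m jog '[[1,-0.6,0.9,0,0],[1,-0.6,0.9,0,0],[1,-0.6,0.9,0,0],[1,-0.6,0.9,0,0],[1,-0.6,0.9,0,0],[1,-0.6,0.9,0,0],[1,-0.6,0.9,0,0],[1,-0.6,0.9,0,0],[1,-0.6,0.9,0,0],[1,-0.6,0.9,0,0],[1,-0.6,0.9,0,0],[1,-0.6,0.9,0,0]]'
python3 -m jog '[[1,-0.6,0.9,0,0],[1,-0.6,0.9,0,0],[1,-0.6,0.9,0,0],[1,-0.6,0.9,0,0],[1,-0.6,0.9,0,0],[1,0,0,0,0]]'
python3 - <<'E'
from cell import read_camera
from m import *
import pickle
D=pickle.load(open('d0.pkl','rb'));im=[];cr=[]
for n in('top','side'):
    d=read_camera(n)
    for q in(D[n],d): im.append(polar(q,(.650,-.1095),.038,.022,.046,800,75))
    x,y=proj(d,[.65,-.109,.04])[0].astype(int);cr.append(cv2.resize(d['color'][y-30:y+30,x-30:x+30,::-1],(270,270),interpolation=cv2.INTER_CUBIC))
    x,y=proj(d,[.635,.13,.04])[0].astype(int);w=cv2.resize(d['color'][y-30:y+30,x-30:x+30,::-1],(130,270),interpolation=cv2.INTER_CUBIC);cr.append(w)
    P=cloud(d)
    q=P[(P[...,2]>.055)&(P[...,2]<.09)&(np.hypot(P[...,0]-.65,P[...,1]+.108)<.02)];print(n,'sleeve top z',np.median(q[:,2]))
cv2.imwrite('pics/fin.png',np.vstack(im+[np.hstack(cr)]))
E
```

```text
time_s: 25.07
tool_pos: [0.6512, -0.1073, 0.1624]
tool_rot: [180.0, 0.0, 20.4]
force: [-0.1, -0.9, 0.4]
grip_width: 0.0867
grasp_force: 0.0
time_s: 26.07
tool_pos: [0.5911, -0.3609, 0.1616]
tool_rot: [-180.0, 0.0, 20.4]
force: [0.3, -1.6, -0.5]
grip_width: 0.0872
grasp_force: 0.0
time_s: 26.57
tool_pos: [0.563, -0.4716, 0.161]
tool_rot: [179.8, 0.2, 20.0]
force: [-1.4, -0.5, -1.1]
grip_width: 0.0873
grasp_force: 0.0
top sleeve top z 0.0737876133482066
side sleeve top z 0.07298116098862684
```

View pics/fin.png

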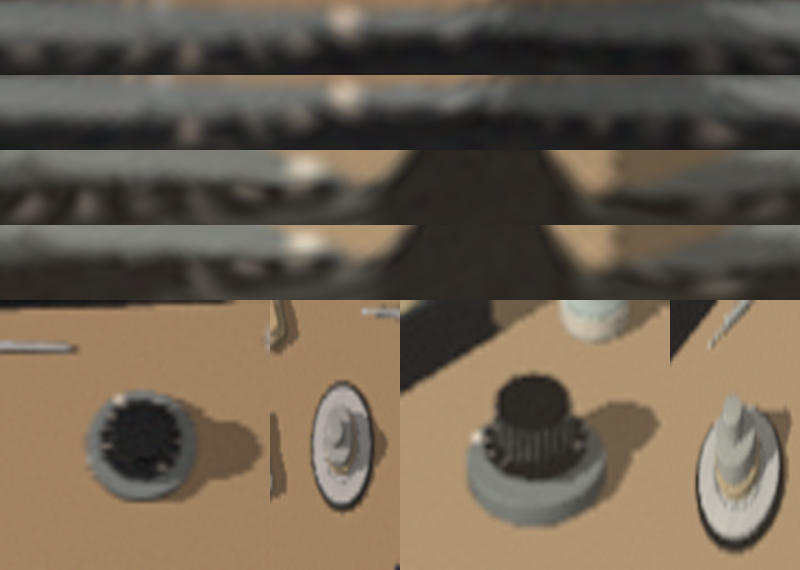

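Before and after strips: in the top view the last line is now at column 188 (three steps past the index at 348), with nothing beyond it until the 0 line at about 705. So 10 stands three steps on, and the timer reads 7. The sleeve is up (top at z≈74 mm), and the weight and slice are still centred on the plate.

```bash
python3 -c "
from cell import env
print(env.sign_off())"
```

```text
the job is handed in; nothing more can be done
None
```

The slice lies flat in the middle of the plate with the weight upright on it, the cure timer is sprung back up and reads 7, and I handed the job in at about 27 s; I never picked up or deliberately touched any other bench item.

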